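# Put the dye jars back in their own stands

## Task

The four dye jars at the leather dyeing bench have all been put back in the wrong stands. Sort them out so that each jar stands upright in the well of the stand whose leather swatch has its colour; the stand without a swatch is free for parking a jar on the way. Keep the jars upright as you move them, and set them down rather than letting them drop.

Things in the scene. Friction and masses are not known exactly. Their poses are not given: they have to be found in the camera images.
- yellow_jar: mustard yellow dye jar (body and screw cap mustard yellow, white paper band round the lower half): round and upright, body 44 mm diameter and 62 mm high, then a 39 mm cap from 66 to 84 mm height, 0.13 kg, closed. Loose. Origin: centre of the underside; z up along the axis. At the start it stands in a stand of another colour.
- red_jar: dark red dye jar (body and screw cap dark red, white paper band round the lower half): round and upright, body 44 mm diameter and 62 mm high, then a 39 mm cap from 66 to 84 mm height, 0.13 kg, closed. Loose. Origin: centre of the underside; z up along the axis. At the start it stands in a stand of another colour.
- blue_jar: blue dye jar (body and screw cap blue, white paper band round the lower half): round and upright, body 44 mm diameter and 62 mm high, then a 39 mm cap from 66 to 84 mm height, 0.13 kg, closed. Loose. Origin: centre of the underside; z up along the axis. At the start it stands in a stand of another colour.
- green_jar: dark green dye jar (body and screw cap dark green, white paper band round the lower half): round and upright, body 44 mm diameter and 62 mm high, then a 39 mm cap from 66 to 84 mm height, 0.13 kg, closed. Loose. Origin: centre of the underside; z up along the axis. At the start it stands in a stand of another colour.
- yellow_stand: fixed dark wooden jar stand, 112 x 72 x 28 mm, with a mustard yellow leather swatch (34 x 56 mm) flat on its top. Round well 60 mm wide, 18 mm deep, its floor 10 mm above the bench; a jar has 8 mm play all round and sticks out 66 mm. Origin: under the well's centre, at bench height; z up; x from well to swatch (block from x = -36 to 76 mm, swatch centre at 54 mm).
- red_stand: fixed dark wooden jar stand, 112 x 72 x 28 mm, with a dark red leather swatch (34 x 56 mm) flat on its top. Round well 60 mm wide, 18 mm deep, its floor 10 mm above the bench; a jar has 8 mm play all round and sticks out 66 mm. Origin: under the well's centre, at bench height; z up; x from well to swatch (block from x = -36 to 76 mm, swatch centre at 54 mm).
- blue_stand: fixed dark wooden jar stand, 112 x 72 x 28 mm, with a blue leather swatch (34 x 56 mm) flat on its top. Round well 60 mm wide, 18 mm deep, its floor 10 mm above the bench; a jar has 8 mm play all round and sticks out 66 mm. Origin: under the well's centre, at bench height; z up; x from well to swatch (block from x = -36 to 76 mm, swatch centre at 54 mm).
- green_stand: fixed dark wooden jar stand, 112 x 72 x 28 mm, with a dark green leather swatch (34 x 56 mm) flat on its top. Round well 60 mm wide, 18 mm deep, its floor 10 mm above the bench; a jar has 8 mm play all round and sticks out 66 mm. Origin: under the well's centre, at bench height; z up; x from well to swatch (block from x = -36 to 76 mm, swatch centre at 54 mm).
- bare_stand: the same fixed stand without a swatch (same sizes, origin, axes); its well is empty at the start and may hold a jar for a while. Between the stands lie a rivet tin, a wax puck and a dish, all under 26 mm high; anything taller stands at least 120 mm from every well centre.
Mind the look-alikes: they are no part of the job. There is more than one size of the green_jar; the job needs the larger. Of the things that look like the yellow_jar, the smaller one is meant.

How it is judged:
At the end, for the whole second after the job is handed in: Each of the four jars stands at the bottom of the well of the stand with the swatch of its own colour (axis within 12 mm of the well centre, underside lower than 14 mm above the bench, tilted less than 0.1 rad), is released and at rest. The bare stand is therefore empty (horizontal distance between yellow_jar and yellow_stand below 0.012 m and z of yellow_jar in the frame of yellow_stand below 0.014 m and angle between each of yellow_jar, red_jar, blue_jar, green_jar's own z axis and vertical below 0.1 rad and linear speed of each of yellow_jar, red_jar, blue_jar, green_jar below 0.02 m/s and contact force between each of yellow_jar, red_jar, blue_jar, green_jar and the fingers below 0.1 N and horizontal distance between red_jar and red_stand below 0.012 m and z of red_jar in the frame of red_stand below 0.014 m and horizontal distance between blue_jar and blue_stand below 0.012 m and z of blue_jar in the frame of blue_stand below 0.014 m and horizontal distance between green_jar and green_stand below 0.012 m and z of green_jar in the frame of green_stand below 0.014 m); the robot touches nothing.
It fails at once if a jar is tipped over (more than 0.7 rad from upright) (angle between any of yellow_jar, red_jar, blue_jar, green_jar's own z axis and vertical above 0.7 rad).
It fails at once if a jar is dropped (falls free of the fingers faster than 0.8 m/s, as from more than about 30 mm) ((linear speed of yellow_jar above 0.8 m/s and contact force between yellow_jar and the fingers below 0.05 N) or (linear speed of red_jar above 0.8 m/s and contact force between red_jar and the fingers below 0.05 N) or (linear speed of blue_jar above 0.8 m/s and contact force between blue_jar and the fingers below 0.05 N) or (linear speed of green_jar above 0.8 m/s and contact force between green_jar and the fingers below 0.05 N)).
It also fails if it takes over 120 s, if anything falls off the work surface, if the arm or the gripper's body presses on something with over 40 N, if the wrist force passes 120 N, or if a joint passes its speed limit or range.

## Robot

A 6-joint arm with a two-finger parallel gripper is mounted at the origin on the work surface. World frame = base frame: x ahead of the robot, y to its left, z up, the work surface at z = 0. Lengths are in m, angles in rad, forces in N, time in s.
With the tool pointing down it reaches from about 0.25 to 0.85 m from the base axis. Payload 12.5 kg.
Tool frame: the origin (TCP) lies on the centre line of the jaws, within the pads' length; the fingertips stand 17 mm ahead of it and the grasp point (between the pads) lies 2 mm behind it; z points along the fingers, y is the line along which they close (so a half turn about z gives the same grasp; the last joint's range is limited). The gripper opens to 93 mm and grips with 3 to 60 N. Pads are 15 mm wide; open, the fingers measure 128 mm over their backs; the gripper's body (75 mm by 188 mm) begins 65 mm behind the grasp point.
Start: joints at [1.036, 0.351, 1.652, -0, 1.139, -0.085], TCP at [0.239, 0.495, 0.236] pointing down, gripper open.
Joint ranges: [-2.75, 2.75], [-0.79, 2.1], [0.01, 2.65], [-1.57, 4.71], [0.07, 3.14], [-2.87, 2.87]. Speed limits (rad/s): [2.22, 2.22, 2.79, 3.14, 3.14, 3.14].

## Interface

Orientations are given as [roll, pitch, yaw] about the fixed x, y, z axes, in that order (R = Rz(yaw) Ry(pitch) Rx(roll)).
In Python, from cell import ctrl gives the robot as it stands.
- The arm moves only by the shell command python3 -m crank 'ROWS' [OPENING] [FORCE]. ROWS is JSON, a list of rows, each an object with "dp": the shift along the tool's x, y, z in cm, a list of three; "rot": the turn, a rotation vector about the tool's x, y, z in rad, a list of three. A call has 1 to 20 rows; each row shifts and turns the commanded pose from where the row before left it, along the tool's axes as they then stand; what a row does not reach is not made up. A row lasts 1/10 s, in which the tool goes at most 50 mm and 8.59 degrees, less where a joint would pass 70% of its speed; a pose out of reach is approached as far as the arm can. A call is refused whole if a number of a shift passes 5 or a number of a turn 0.15, either way. A call with a gripper value outside its range is refused whole. OPENING is the opening, from -1 (shut) to 1 (fully open), set as the call begins (- or left out, the last holds). The fingers move at their own pace and stop on an object; FORCE is the grip in N (left out, the last holds). Time passes only in rows, so rows that do not move let the fingers close. It gives the time, the measured TCP pose, the force, the opening and the grip force at its end, in the units of the state.
- ctrl.observe(): the state, without advancing time (a new reading comes with each control period).
- ctrl.grab_frame(name): name is "scene" or "top" or "wrist"; returns the picture (480x640x3 uint8, red, green, blue); there is no depth.
- ctrl.camera_params(name): a dict with "camera_matrix" (3x3 intrinsics, pixels), "camera_from_world" (4x4, takes a point from world to camera coordinates); the wrist camera has in their place "hand_eye" (4x4, takes a point from camera to tool coordinates, whose origin is the TCP and whose axes are the flange's). Camera axes: x right, y down, z forward; pixel columns grow to the right and rows downward; lengths in m; the calibration is good to about 2 mm. A picture is of the moment at which its call begins: read the wrist's pose just before it. camera_params takes no time and is no camera call.
- ctrl.finish_job(): hands the job in; it is judged then, once.
Trained networks look in the newest picture that a camera, given by its name, has taken for a name from the list of things; names that differ only in an ending like _2 or _b are one class to them, and where a whole thing is asked for, a point or a joint stands for the part that bears it (a point fixed in the world has none). Each returns a list of dicts, best first, with "conf" (0 to 1); they miss things now and then, are a little off and sometimes report something else, mostly with a low value. They report only what shows in the picture. A call takes as long as a camera call. They do not tell look-alikes from the thing itself.
- ctrl.look_for(label, camera): "location" ([x, y, z] in m, in world coordinates, good to about 4 mm: the middle of the surface that is visible of it).
- ctrl.cut_out(label, camera): "mask" (480x640 bool, what is visible of it).
- ctrl.tip_of(label, camera): "location" ([x, y, z] in m, in world coordinates, good to about 4 mm: a listed point, or the origin of a listed thing).
The state is a dict: "time_s": time; "q": joint angles; "dq": joint speeds; "joint_torque": joint torques, N m; "tcp_pos": TCP position; "tcp_rot": TCP orientation; "force": force on the tool from outside, world axes, zero at the start; "moment": the same for the moment, N m; "gripper_width": finger opening in m; "finger_force": force on a finger pad.
Only numpy, scipy, OpenCV 4.12 (cv2) and the standard library are available. Lean on these libraries where they do the work, as an engineer would, in place of code of your own. Each camera call takes 0.05 s, during which the arm holds its last target. There are 200 camera calls.

## Working session

There is one attempt and no reset: what is moved stays moved. The work goes in short steps, Python scripts to look and compute and a shell command to move; the robot and the scene stay as the last step left them, time stands still between calls to the robot, and variables do not carry over. Pictures are saved under pics/ and viewed, at most 14 in all, crops included, and the job is handed in when it is done.

```bash
ls; mkdir -p pics; python3 - <<'E'
from cell import ctrl
import cv2
s=ctrl.observe();print(s['time_s'],s['tcp_pos'],s['tcp_rot'],s['gripper_width'])
for c in('top','scene'):
    im=ctrl.grab_frame(c);cv2.imwrite(f'pics/{c}0.png',im[:,:,::-1])
    for n in ['yellow','red','blue','green','bare']:
        for k in('_jar','_stand'):
            if n+k=='bare_jar':continue
            for f in('look_for','tip_of'):
                print(c,n+k,f,[([round(float(v),3) for v in d['location']],round(d['conf'],2)) for d in getattr(ctrl,f)(n+k,c)])
E
```

```text
pics
0.0 [0.23895875 0.49502652 0.23511134] [-3.14045523e+00 -8.85400049e-05  2.69177562e+00] 0.09307641967662098
top yellow_jar look_for [([0.647, 0.12, 0.093], 0.95), ([0.645, 0.253, 0.096], 0.76)]
top yellow_jar tip_of [([0.654, 0.263, -0.002], 0.84), ([0.656, 0.119, 0.011], 0.58), ([0.445, -0.216, 0.01], 0.45)]
top yellow_stand look_for [([0.523, -0.017, 0.025], 0.95)]
top yellow_stand tip_of [([0.491, -0.021, -0.003], 0.67)]
top red_jar look_for [([0.44, -0.212, 0.096], 0.72)]
top red_jar tip_of [([0.446, -0.222, 0.008], 0.92)]
top red_stand look_for [([0.665, -0.124, 0.029], 0.95), ([0.503, 0.276, 0.031], 0.49)]
top red_stand tip_of [([0.643, -0.143, -0.0], 0.91)]
top blue_jar look_for [([0.478, -0.024, 0.091], 0.71)]
top blue_jar tip_of [([0.488, -0.025, 0.01], 0.68)]
top blue_stand look_for [([0.684, 0.127, 0.029], 0.87)]
top blue_stand tip_of [([0.656, 0.126, 0.004], 0.64)]
top green_jar look_for [([0.633, -0.138, 0.096], 0.79), ([0.542, -0.132, 0.066], 0.68)]
top green_jar tip_of [([0.641, -0.142, 0.009], 0.86), ([0.546, -0.135, 0.003], 0.74)]
top green_stand look_for [([0.
[... 670 characters left out ...]
ip_of [([0.641, -0.138, 0.0], 0.66)]
scene blue_jar look_for [([0.501, -0.034, 0.072], 0.71), ([0.665, 0.115, 0.072], 0.65)]
scene blue_jar tip_of [([0.487, -0.026, 0.008], 0.88)]
scene blue_stand look_for [([0.704, 0.112, 0.032], 0.77)]
scene blue_stand tip_of [([0.661, 0.123, 0.002], 0.78)]
scene green_jar look_for [([0.655, -0.146, 0.079], 0.63), ([0.556, -0.14, 0.047], 0.61)]
scene green_jar tip_of [([0.546, -0.138, 0.0], 0.91), ([0.641, -0.138, 0.009], 0.77)]
scene green_stand look_for [([0.497, -0.231, 0.03], 0.96)]
scene green_stand tip_of [([0.448, -0.224, 0.004], 0.63)]
scene bare_stand look_for [([0.509, 0.279, 0.026], 0.78)]
scene bare_stand tip_of [([0.487, 0.277, -0.002], 0.93)]
```

View pics/top0.png

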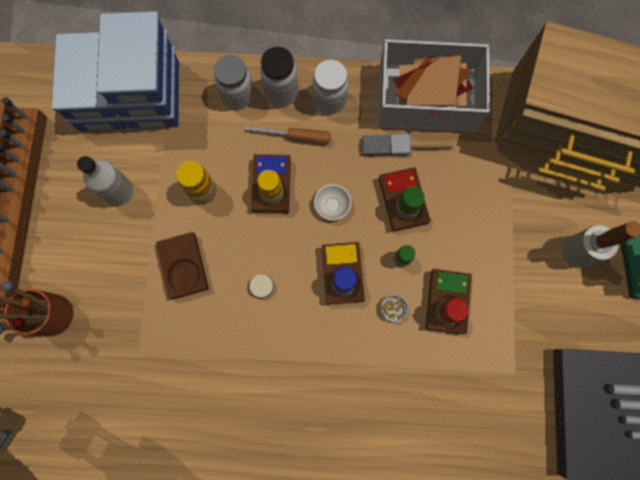

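View pics/scene0.png

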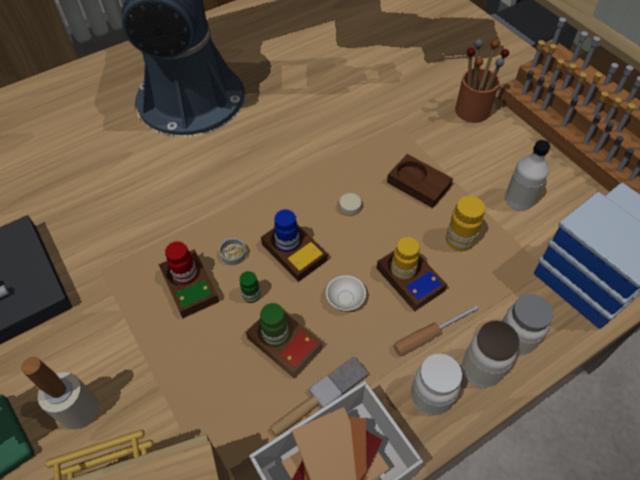

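Top view: the stands are blue (270,183), red (405,198), yellow (343,272), green (450,300) and bare (183,266).
- **Yellow candidates:** the jar at (270,185) in the blue stand and the jar at (195,182) on the bench. The smaller one in the stand fits.
- **Green candidates:** the jar at (410,203) in the red stand and the jar at (405,256) on the bench. The larger one in the stand fits.

I'll confirm both in a crop and measure the sizes.

```bash
python3 - <<'E'
import cv2
a=cv2.imread('pics/scene0.png');t=cv2.imread('pics/top0.png')
f=lambda i:cv2.resize(i,(390,290),interpolation=cv2.INTER_CUBIC)
g=lambda i,x,y:f(i[y:y+87,x:x+117])
cv2.imwrite('pics/crop1.png',cv2.vconcat([cv2.hconcat([g(a,380,190),g(a,220,255)]),cv2.hconcat([g(t,170,140),g(t,350,185)])]))
E
python3 -m crank '[{"dp":[0,0,-1],"rot":[0,0,-0.15]},{"dp":[0,0,-1],"rot":[0,0,-0.15]},{"dp":[0,0,-1],"rot":[0,0,-0.15]},{"dp":[-3,-3,-1]},{"dp":[-4,-4,0]},{"dp":[-4,-4,0]},{"dp":[-4,-4,0]},{"dp":[-4,-4,0]},{"dp":[-4,-4,0]},{"dp":[-4,-4,0]},{"dp":[-4,-4,0]},{"dp":[-4,-4,0]},{"dp":[-2,-2,0]},{"dp":[0,0,0]}]' 1
```

```text
schema error: expected keys dp, rot
```

View pics/crop1.png

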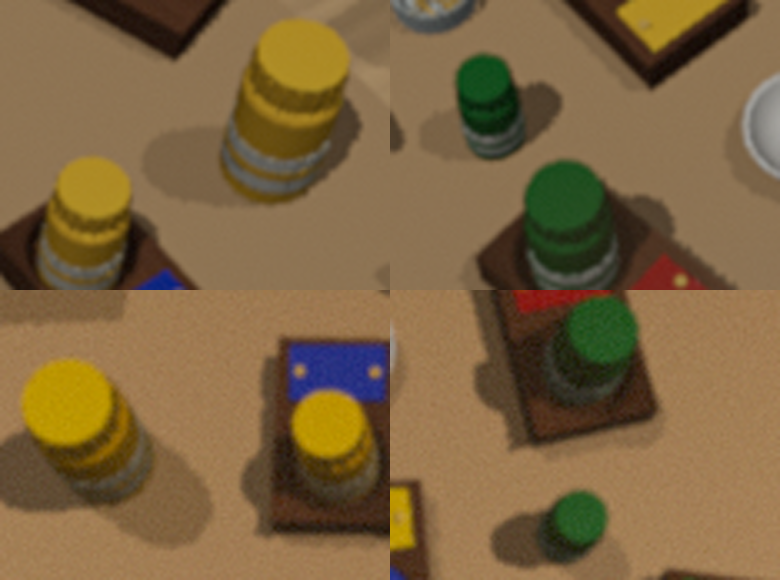

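The crop confirms it. The yellow jar in the blue stand is the smaller of the two yellows, and the green jar in the red stand is the larger of the two greens.

```bash
python3 -m crank '[{"dp":[0,0,-2],"rot":[0,0,-0.15]},{"dp":[0,0,-2],"rot":[0,0,-0.15]},{"dp":[0,0,-1],"rot":[0,0,-0.15]},{"dp":[-2,-2,0],"rot":[0,0,0]},{"dp":[-3,-3,0],"rot":[0,0,0]},{"dp":[-3,-3,0],"rot":[0,0,0]},{"dp":[-3,-3,0],"rot":[0,0,0]},{"dp":[-3,-3,0],"rot":[0,0,0]},{"dp":[-3,-3,0],"rot":[0,0,0]},{"dp":[-3,-3,0],"rot":[0,0,0]},{"dp":[-3,-3,0],"rot":[0,0,0]},{"dp":[-3,-3,0],"rot":[0,0,0]},{"dp":[-3,-3,0],"rot":[0,0,0]},{"dp":[-3,-3,0],"rot":[0,0,0]},{"dp":[-3,-3,0],"rot":[0,0,0]},{"dp":[-3,-2,0],"rot":[0,0,0]},{"dp":[-3,0,0],"rot":[0,0,0]},{"dp":[0,0,0],"rot":[0,0,0]},{"dp":[0,0,0],"rot":[0,0,0]}]' 1
cat > h.py <<'E'
from cell import ctrl
import cv2,numpy as np
from scipy.spatial.transform import Rotation as Ro
def look(labels,cam='wrist',pic=None):
    s=ctrl.observe();p=np.array(s['tcp_pos'])
    im=ctrl.grab_frame(cam)
    if pic:cv2.imwrite(f'pics/{pic}.png',im[:,:,::-1])
    for l in labels:
        for f in('look_for','tip_of'):
            print(l,f,[(np.round(d['location'],3).tolist(),round(d['conf'],2)) for d in getattr(ctrl,f)(l,cam)])
    s=ctrl.observe()
    print('t',round(s['time_s'],2),'tcp',np.round(p,4),'rpy',np.round(s['tcp_rot'],3),'q',np.round(s['q'],2))
    return im,p
E
python3 - <<'E'
from h import *
look(['yellow_jar','blue_stand'],pic='w1')
print(ctrl.camera_params('wrist'))
E
```

```text
time_s: 3.8
tcp_pos: [0.649, 0.1254, 0.285]
tcp_rot: [-3.142, -0.001, -3.142]
force: [-0.2, -0.4, -0.1]
gripper_width: 0.0925
finger_force: 0.0
yellow_jar look_for [([0.651, 0.121, 0.095], 0.72), ([0.65, 0.249, 0.105], 0.66)]
yellow_jar tip_of [([0.658, 0.121, 0.011], 0.66), ([0.655, 0.26, -0.002], 0.6)]
blue_stand look_for [([0.688, 0.128, 0.029], 0.96), ([0.484, -0.19, 0.028], 0.48), ([0.64, -0.127, 0.078], 0.35)]
blue_stand tip_of [([0.656, 0.122, -0.0], 0.67), ([0.656, 0.122, 0.013], 0.64)]
t 4.05 tcp [0.649  0.1254 0.285 ] rpy [ 3.142  0.    -3.141] q [ 0.12  0.52  1.28 -0.    1.35 -1.45]
{'camera_matrix': array([[338.51529109,   0.        , 319.21973205],
       [  0.        , 338.51529109, 239.42772708],
       [  0.        ,   0.        ,   1.        ]]), 'hand_eye': array([[-4.17662023e-04, -9.66468594e-01, -2.56784506e-01,
         7.11472632e-02],
       [ 9.99999655e-01, -2.19228814e-04, -8.01388363e-04,
        -2.21457089e-04],
       [ 7.18222122e-04, -2.56784752e-01,  9.66468352e-01,
        -1.49604242e-01],
       [ 0.00000000e+00,  0.00000000e+00,  0.00000000e+00,
         1.00000000e+00]])}
```

View pics/w1.png

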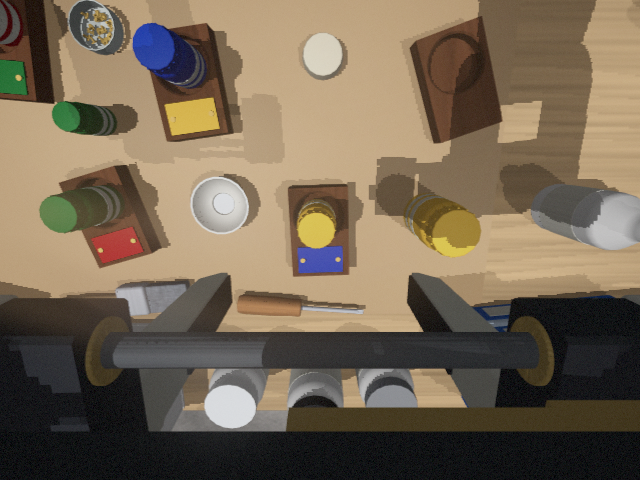

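The wrist view shows the whole bench: yellow jar (317,225) in the blue stand, blue (170,55), green (80,207), small green (80,118), large yellow (445,225), and the bare well at (455,65). Next I'll get the wells from the swatch rectangles (56 mm long side, well centre 54 mm from the swatch centre).

```bash
cat >> h.py <<'E'
def ray(uv,cam,z,tcp=None,rot=None):
    P=ctrl.camera_params(cam);K=P['camera_matrix']
    if cam=='wrist':
        T=np.eye(4);T[:3,:3]=Ro.from_euler('xyz',rot).as_matrix();T[:3,3]=tcp;W=T@P['hand_eye']
    else: W=np.linalg.inv(P['camera_from_world'])
    d=(W[:3,:3]@np.linalg.inv(K)@np.c_[uv,np.ones(len(uv))].T).T
    o=W[:3,3];return o+d*((z-o[2])/d[:,2])[:,None]
near={'blue':(.6575,.1235),'yellow':(.490,-.023),'red':(.642,-.140),'green':(.4475,-.220)}
hue={'blue':(110,128),'yellow':(20,32),'red':(172,184),'green':(50,75)}
def swatch(im,c,cam,tcp=None,rot=None):
    hsv=cv2.cvtColor(im,cv2.COLOR_RGB2HSV);h=hsv[:,:,0].astype(int);lo,hi=hue[c]
    if c=='red':h=np.where(h<10,h+180,h);hi=188
    m=((h>=lo)&(h<=hi)&(hsv[:,:,1]>150)&(hsv[:,:,2]>60)).astype(np.uint8)
    n,lab,st,ce=cv2.connectedComponentsWithStats(m)
    for i in range(1,n):
        if st[i,4]<150:continue
        uv=np.argwhere(lab==i)[:,::-1].astype(float)
        p=ray(uv,cam,.029,tcp,rot)[:,:2];d=np.linalg.norm(p.mean(0)-near[c])
        if d>.09:continue
        r=cv2.minAreaRect((p*1e3).astype(np.float32))
        b=cv2.boxPoints(r)/1e3;e0,e1=b[1]-b[0],b[2]-b[1]
        x=e0 if np.linalg.norm(e0)<np.linalg.norm(e1) else e1
        x=x/np.linalg.norm(x);ctr=np.array(r[0])/1e3
        if x@(ctr-near[c])<0:x=-x
        print(cam,c,'size',np.round(r[1],1),'sw',np.round(ctr,3),'yaw',round(float(np.arctan2(x[1],x[0])),2),'well',np.round(ctr-.054*x,4))
E
python3 - <<'E'
from h import *
s=ctrl.observe();im=cv2.imread('pics/w1.png')[:,:,::-1].copy();t=cv2.imread('pics/top0.png')[:,:,::-1].copy()
sc=cv2.imread('pics/scene0.png')[:,:,::-1].copy()
for c in near:
    swatch(im,c,'wrist',s['tcp_pos'],s['tcp_rot']);swatch(t,c,'top');swatch(sc,c,'scene')
# bare well rim hand-read, wrist picture
print(ray(np.array([[455,65.]]),'wrist',.028,s['tcp_pos'],s['tcp_rot']))
ctrl.grab_frame('wrist')
for n in['blue_jar','yellow_stand','green_jar','red_stand','bare_stand','green_stand']:
    print(n,[(np.round(d['location'],3).tolist(),round(d['conf'],2)) for d in ctrl.tip_of(n,'wrist')])
E
```

```text
wrist blue size [17.4 53.5] sw [0.719 0.126] yaw 0.0 well [0.6646 0.1262]
top blue size [31.1 53.5] sw [0.711 0.127] yaw 0.01 well [0.6571 0.1269]
scene blue size [34.  56.2] sw [0.71  0.127] yaw 0.03 well [0.6558 0.125 ]
wrist yellow size [34.1 56.7] sw [ 0.541 -0.019] yaw 0.13 well [ 0.4876 -0.0265]
top yellow size [36.9 58.6] sw [ 0.541 -0.017] yaw 0.14 well [ 0.4873 -0.0244]
scene yellow size [36.2 59. ] sw [ 0.54  -0.018] yaw 0.14 well [ 0.4863 -0.0253]
wrist red size [34.4 56.9] sw [ 0.693 -0.128] yaw 0.29 well [ 0.6409 -0.1428]
top red size [38.3 61.5] sw [ 0.691 -0.125] yaw 0.31 well [ 0.6398 -0.1419]
scene red size [35.6 58. ] sw [ 0.69  -0.125] yaw 0.28 well [ 0.6385 -0.1405]
wrist green size [29.1 33.4] sw [ 0.5   -0.215] yaw 1.48 well [ 0.4955 -0.2683]
scene green size [55.  32.8] sw [ 0.498 -0.226] yaw -0.08 well [ 0.4443 -0.2213]
[[0.48800446 0.27394336 0.028     ]]
blue_jar [([0.49, -0.027, 0.015], 0.66)]
yellow_stand []
green_jar [([0.643, -0.14, 0.01], 0.77), ([0.547, -0.139, 0.0], 0.71)]
red_stand [([0.644, -0.144, -0.001], 0.89)]
bare_stand [([0.487, 0.272, -0.001], 0.76)]
green_stand [([0.444, -0.22, -0.002], 0.65)]
```

Measurements agree, so I'll grasp the yellow jar.

```bash
python3 -m crank '[{"dp":[-0.7,-0.1,3],"rot":[0,0,0]},{"dp":[0,0,3],"rot":[0,0,0]},{"dp":[0,0,3],"rot":[0,0,0]},{"dp":[0,0,3],"rot":[0,0,0]},{"dp":[0,0,3],"rot":[0,0,0]},{"dp":[0,0,3],"rot":[0,0,0]},{"dp":[0,0,2.5],"rot":[0,0,0]},{"dp":[0,0,1.5],"rot":[0,0,0]},{"dp":[0,0,0.7],"rot":[0,0,0]},{"dp":[0,0,0],"rot":[0,0,0]},{"dp":[0,0,0],"rot":[0,0,0]}]' 1 20
python3 -m crank '[{"dp":[0,0,0],"rot":[0,0,0]},{"dp":[0,0,0],"rot":[0,0,0]},{"dp":[0,0,0],"rot":[0,0,0]},{"dp":[0,0,0],"rot":[0,0,0]},{"dp":[0,0,0],"rot":[0,0,0]},{"dp":[0,0,0],"rot":[0,0,0]},{"dp":[0,0,0],"rot":[0,0,0]},{"dp":[0,0,0],"rot":[0,0,0]},{"dp":[0,0,0],"rot":[0,0,0]}]' -1 20
```

```text
time_s: 5.5
tcp_pos: [0.6568, 0.1244, 0.0598]
tcp_rot: [3.141, 0.002, -3.141]
force: [1.3, 0.4, 0.3]
gripper_width: 0.0931
finger_force: 0.0
time_s: 6.4
tcp_pos: [0.6563, 0.1243, 0.0587]
tcp_rot: [-3.141, 0.0, -3.141]
force: [0.3, 0.3, 0.9]
gripper_width: 0.0433
finger_force: 20.0
```

```bash
python3 -m crank '[{"dp":[0,0,-1],"rot":[0,0,0]},{"dp":[0,0,-2],"rot":[0,0,0]},{"dp":[0,0,-3],"rot":[0,0,0]},{"dp":[0,0,-3],"rot":[0,0,0]},{"dp":[0,0,-3],"rot":[0,0,0]},{"dp":[0.5,0.5,-2],"rot":[0,0,0]},{"dp":[1.4,1.3,0],"rot":[0,0,0]},{"dp":[2.5,2,0],"rot":[0,0,0]},{"dp":[2.5,2,0],"rot":[0,0,0]},{"dp":[2.5,2,0],"rot":[0,0,0]},{"dp":[2.5,2,0],"rot":[0,0,0]},{"dp":[2,2,0],"rot":[0,0,0]},{"dp":[1.5,1.5,0],"rot":[0,0,0]},{"dp":[1,1,0],"rot":[0,0,0]},{"dp":[0.5,0.5,0],"rot":[0,0,0]},{"dp":[0,0,0],"rot":[0,0,0]},{"dp":[0,0,0],"rot":[0,0,0]}]'
python3 - <<'E'
from h import *
im,p=look(['bare_stand'],pic='w2')
s=ctrl.observe()
swatch(im,'blue','wrist',s['tcp_pos'],s['tcp_rot']);swatch(im,'yellow','wrist',s['tcp_pos'],s['tcp_rot'])
E
```

```text
time_s: 8.1
tcp_pos: [0.4876, 0.272, 0.1987]
tcp_rot: [-3.142, 0.0, 3.142]
force: [0.2, -0.3, -1.4]
gripper_width: 0.0436
finger_force: 20.0
bare_stand look_for [([0.485, 0.281, 0.018], 0.57)]
bare_stand tip_of [([0.487, 0.273, -0.002], 0.82)]
t 8.25 tcp [0.4876 0.272  0.1987] rpy [-3.141 -0.     3.141] q [ 0.43  0.41  1.67 -0.    1.07 -1.14]
wrist yellow size [34.3 57.2] sw [ 0.541 -0.02 ] yaw 0.13 well [ 0.4877 -0.0271]
```

View pics/w2.png

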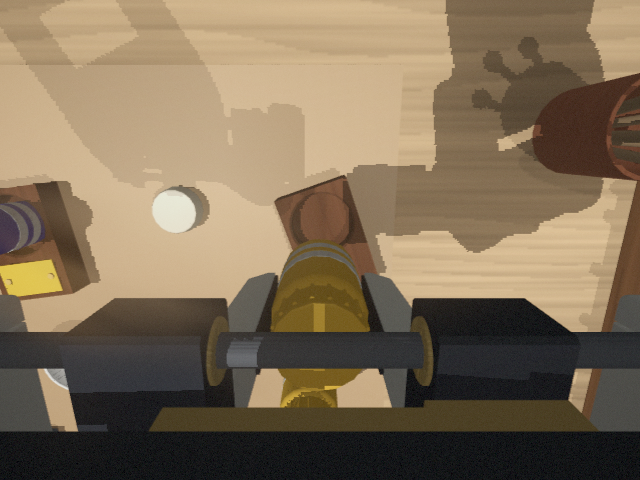

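The yellow jar is held upright at (318,290), with the bare well just beyond it at (325,215) and centred sideways. I'll lower it.

```bash
python3 -m crank '[{"dp":[0,0,1.5],"rot":[0,0,0]},{"dp":[0,0,2.5],"rot":[0,0,0]},{"dp":[0,0,2.5],"rot":[0,0,0]},{"dp":[0,0,2.5],"rot":[0,0,0]},{"dp":[0,0,2],"rot":[0,0,0]},{"dp":[0,0,1],"rot":[0,0,0]},{"dp":[0,0,0.7],"rot":[0,0,0]},{"dp":[0,0,0.6],"rot":[0,0,0]},{"dp":[0,0,0.4],"rot":[0,0,0]},{"dp":[0,0,0.2],"rot":[0,0,0]},{"dp":[0,0,0],"rot":[0,0,0]},{"dp":[0,0,0],"rot":[0,0,0]}]'
```

```text
time_s: 9.45
tcp_pos: [0.4873, 0.2725, 0.06]
tcp_rot: [3.141, 0.001, -3.141]
force: [0.5, -0.2, -1.0]
gripper_width: 0.0432
finger_force: 20.0
```

```bash
python3 -m crank '[{"dp":[0,0,0.1],"rot":[0,0,0]},{"dp":[0,0,0],"rot":[0,0,0]},{"dp":[0,0,0],"rot":[0,0,0]},{"dp":[0,0,0],"rot":[0,0,0]},{"dp":[0,0,0],"rot":[0,0,0]},{"dp":[0,0,0],"rot":[0,0,0]},{"dp":[0,0,-2],"rot":[0,0,0]},{"dp":[0,0,-3],"rot":[0,0,0]},{"dp":[0,0,-3],"rot":[0,0,0]},{"dp":[0,0,-3],"rot":[0,0,0]},{"dp":[0,-1,-3],"rot":[0,0,0]}]' 1
python3 -m crank '[{"dp":[0,-3,0],"rot":[0,0,0]},{"dp":[0,-3,0],"rot":[0,0,0]},{"dp":[0,-3,0],"rot":[0,0,0]},{"dp":[0,-3,0],"rot":[0,0,0]},{"dp":[0,-3,0],"rot":[0,0,0]},{"dp":[0,-3,0],"rot":[0,0,0]},{"dp":[0,-3,0],"rot":[0,0,0]},{"dp":[0,-3,0],"rot":[0,0,0]},{"dp":[0,-3,0],"rot":[0,0,0]},{"dp":[0,-1.8,0],"rot":[0,0,0]},{"dp":[0,0,0],"rot":[0,0,0]},{"dp":[0,0,0],"rot":[0,0,0]}]'
python3 - <<'E'
from h import *
im,p=look(['blue_jar'],pic='w3')
look(['yellow_jar','bare_stand'],cam='top',pic='top1')
E
```

```text
time_s: 10.55
tcp_pos: [0.487, 0.2628, 0.1999]
tcp_rot: [3.141, 0.0, -3.141]
force: [0.5, 0.3, -0.3]
gripper_width: 0.0933
finger_force: 0.0
time_s: 11.75
tcp_pos: [0.4872, -0.0255, 0.1987]
tcp_rot: [3.141, 0.0, 3.141]
force: [0.5, 0.3, 0.3]
gripper_width: 0.0928
finger_force: 0.0
blue_jar look_for [([0.485, -0.027, 0.1], 0.94)]
blue_jar tip_of [([0.492, -0.029, 0.015], 0.61), ([0.658, 0.122, -0.001], 0.34)]
t 11.9 tcp [ 0.4872 -0.0255  0.1987] rpy [ 3.141 -0.    -3.14 ] q [-0.15  0.28  1.85  0.    1.01 -1.72]
yellow_jar look_for [([0.484, 0.261, 0.096], 0.81), ([0.646, 0.256, 0.1], 0.65)]
yellow_jar tip_of [([0.656, 0.264, -0.004], 0.62), ([0.489, 0.272, 0.01], 0.57)]
bare_stand look_for [([0.52, 0.276, 0.028], 0.97)]
bare_stand tip_of [([0.486, 0.272, 0.0], 0.92)]
t 12.15 tcp [ 0.4872 -0.0248  0.1986] rpy [ 3.142  0.    -3.141] q [-0.15  0.28  1.85  0.    1.01 -1.72]
```

View pics/top1.png

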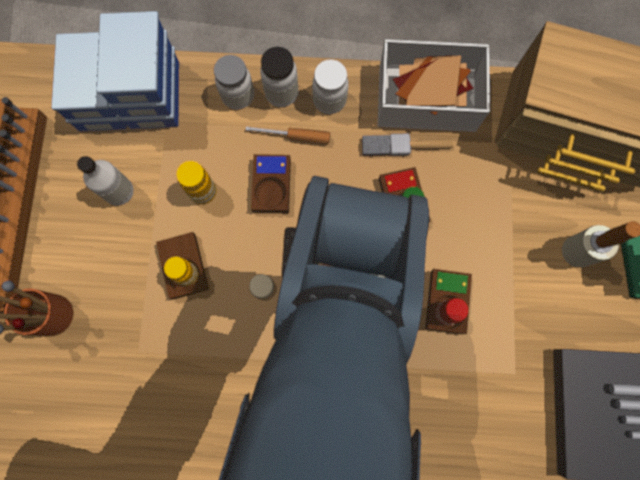

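The yellow jar stands in the bare well at (180,270) and the blue well at (270,186) is empty. Next is the blue jar.

```bash
python3 -m crank '[{"dp":[-0.1,0,2],"rot":[0,0,0]},{"dp":[0,0,3],"rot":[0,0,0]},{"dp":[0,0,3],"rot":[0,0,0]},{"dp":[0,0,3],"rot":[0,0,0]},{"dp":[0,0,2],"rot":[0,0,0]},{"dp":[0,0,1],"rot":[0,0,0]},{"dp":[0,0,0],"rot":[0,0,0]},{"dp":[0,0,0],"rot":[0,0,0]}]' 1 20
python3 -m crank '[{"dp":[0,0,0],"rot":[0,0,0]},{"dp":[0,0,0],"rot":[0,0,0]},{"dp":[0,0,0],"rot":[0,0,0]},{"dp":[0,0,0],"rot":[0,0,0]},{"dp":[0,0,0],"rot":[0,0,0]},{"dp":[0,0,0],"rot":[0,0,0]},{"dp":[0,0,0],"rot":[0,0,0]},{"dp":[0,0,0],"rot":[0,0,0]}]' -1 20
```

```text
time_s: 12.95
tcp_pos: [0.4887, -0.0257, 0.0594]
tcp_rot: [-3.141, 0.001, -3.141]
force: [0.2, -0.2, 0.3]
gripper_width: 0.0932
finger_force: 0.0
time_s: 13.75
tcp_pos: [0.4882, -0.0256, 0.0587]
tcp_rot: [3.142, 0.0, -3.141]
force: [-0.3, -0.7, 0.4]
gripper_width: 0.0438
finger_force: 20.0
```

```bash
python3 - <<'E'
from h import *
t=cv2.imread('pics/top1.png')[:,:,::-1].copy()
swatch(t,'blue','top')
E
```

```text
top blue size [30.8 53. ] sw [0.71  0.128] yaw 0.06 well [0.6562 0.1253]
```

```bash
python3 -m crank '[{"dp":[0,0,-1],"rot":[0,0,0]},{"dp":[0,0,-2],"rot":[0,0,0]},{"dp":[0,0,-3],"rot":[0,0,0]},{"dp":[0,0,-3],"rot":[0,0,0]},{"dp":[0,0,-3],"rot":[0,0,0]},{"dp":[-0.5,0.5,-2],"rot":[0,0,0]},{"dp":[-1.4,1.5,0],"rot":[0,0,0]},{"dp":[-2.5,2.1,0],"rot":[0,0,0]},{"dp":[-2.5,2,0],"rot":[0,0,0]},{"dp":[-2.5,2,0],"rot":[0,0,0]},{"dp":[-2.5,2,0],"rot":[0,0,0]},{"dp":[-2,2,0],"rot":[0,0,0]},{"dp":[-1.5,1.5,0],"rot":[0,0,0]},{"dp":[-1,1,0],"rot":[0,0,0]},{"dp":[-0.5,0.5,0],"rot":[0,0,0]},{"dp":[0,0,0],"rot":[0,0,0]},{"dp":[0,0,0],"rot":[0,0,0]}]'
python3 - <<'E'
from h import *
im,p=look(['blue_jar','blue_stand'],pic='w4')
E
```

```text
time_s: 15.45
tcp_pos: [0.6567, 0.125, 0.1988]
tcp_rot: [-3.141, -0.0, -3.142]
force: [1.3, -0.7, -1.0]
gripper_width: 0.0436
finger_force: 20.0
blue_jar look_for [([0.646, 0.124, 0.23], 0.67), ([0.503, 0.262, 0.076], 0.52), ([0.673, -0.12, 0.026], 0.24)]
blue_jar tip_of [([0.657, 0.126, 0.154], 0.92)]
blue_stand look_for [([0.65, 0.124, 0.01], 0.87)]
blue_stand tip_of [([0.659, 0.124, 0.0], 0.55)]
t 15.7 tcp [0.6567 0.125  0.1988] rpy [-3.142  0.     3.141] q [ 0.12  0.6   1.35 -0.    1.19 -1.45]
```

View pics/w4.png

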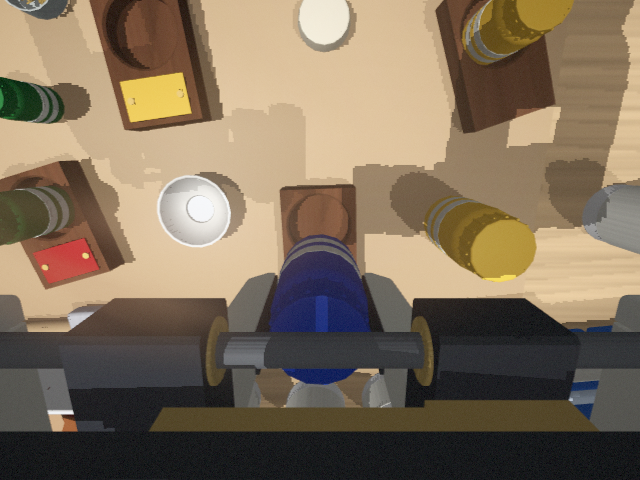

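The blue jar is upright over the blue well, rim at (318,210) and centred. I'll lower it, release, and go back for the yellow jar.

```bash
python3 -m crank '[{"dp":[0,0,1.5],"rot":[0,0,0]},{"dp":[0,0,2.5],"rot":[0,0,0]},{"dp":[0,0,2.5],"rot":[0,0,0]},{"dp":[0,0,2.5],"rot":[0,0,0]},{"dp":[0,0,2],"rot":[0,0,0]},{"dp":[0,0,1],"rot":[0,0,0]},{"dp":[0,0,0.7],"rot":[0,0,0]},{"dp":[0,0,0.6],"rot":[0,0,0]},{"dp":[0,0,0.4],"rot":[0,0,0]},{"dp":[0,0,0.2],"rot":[0,0,0]},{"dp":[0,0,0],"rot":[0,0,0]},{"dp":[0,0,0],"rot":[0,0,0]}]'
python3 -m crank '[{"dp":[0,0,0.1],"rot":[0,0,0]},{"dp":[0,0,0],"rot":[0,0,0]},{"dp":[0,0,0],"rot":[0,0,0]},{"dp":[0,0,0],"rot":[0,0,0]},{"dp":[0,0,0],"rot":[0,0,0]},{"dp":[0,0,0],"rot":[0,0,0]},{"dp":[0,0,-2],"rot":[0,0,0]},{"dp":[0,0,-3],"rot":[0,0,0]},{"dp":[0,0,-3],"rot":[0,0,0]},{"dp":[0,0,-3],"rot":[0,0,0]},{"dp":[0,0,-3],"rot":[0,0,0]}]' 1
python3 -m crank '[{"dp":[2.5,2.2,0],"rot":[0,0,0]},{"dp":[2.5,2.2,0],"rot":[0,0,0]},{"dp":[2.5,2.2,0],"rot":[0,0,0]},{"dp":[2.5,2.2,0],"rot":[0,0,0]},{"dp":[2.5,2.2,0],"rot":[0,0,0]},{"dp":[2.5,2.2,0],"rot":[0,0,0]},{"dp":[1.9,1.5,0],"rot":[0,0,0]},{"dp":[0,0,0],"rot":[0,0,0]},{"dp":[0,0,0],"rot":[0,0,0]}]'
python3 - <<'E'
from h import *
look(['blue_jar','blue_stand','yellow_jar'],cam='top')
E
```

```text
time_s: 16.9
tcp_pos: [0.6574, 0.1254, 0.0601]
tcp_rot: [3.142, 0.001, -3.141]
force: [0.6, 0.8, -1.1]
gripper_width: 0.0435
finger_force: 20.0
time_s: 18.0
tcp_pos: [0.657, 0.1253, 0.1999]
tcp_rot: [3.142, -0.0, -3.141]
force: [1.3, 0.6, -0.2]
gripper_width: 0.0931
finger_force: 0.0
time_s: 18.9
tcp_pos: [0.4883, 0.2725, 0.1989]
tcp_rot: [3.142, 0.001, -3.14]
force: [0.7, -0.2, 0.1]
gripper_width: 0.0933
finger_force: 0.0
blue_jar look_for [([0.65, 0.12, 0.092], 0.96)]
blue_jar tip_of [([0.658, 0.124, 0.008], 0.83)]
blue_stand look_for [([0.687, 0.121, 0.028], 0.91)]
blue_stand tip_of [([0.658, 0.125, 0.003], 0.63), ([0.449, -0.221, 0.004], 0.44)]
yellow_jar look_for [([0.47, 0.259, 0.071], 0.61), ([0.645, 0.25, 0.099], 0.55)]
yellow_jar tip_of [([0.656, 0.262, -0.002], 0.9), ([0.487, 0.271, 0.003], 0.71), ([0.49, 0.269, 0.011], 0.56)]
t 19.25 tcp [0.4883 0.2725 0.1989] rpy [-3.142 -0.     3.141] q [ 0.42  0.41  1.67 -0.    1.07 -1.15]
```

```bash
python3 -m crank '[{"dp":[0.1,0,2],"rot":[0,0,0]},{"dp":[0,0,3],"rot":[0,0,0]},{"dp":[0,0,3],"rot":[0,0,0]},{"dp":[0,0,3],"rot":[0,0,0]},{"dp":[0,0,2],"rot":[0,0,0]},{"dp":[0,0,1],"rot":[0,0,0]},{"dp":[0,0,0],"rot":[0,0,0]},{"dp":[0,0,0],"rot":[0,0,0]}]' 1 20
python3 -m crank '[{"dp":[0,0,0],"rot":[0,0,0]},{"dp":[0,0,0],"rot":[0,0,0]},{"dp":[0,0,0],"rot":[0,0,0]},{"dp":[0,0,0],"rot":[0,0,0]},{"dp":[0,0,0],"rot":[0,0,0]},{"dp":[0,0,0],"rot":[0,0,0]},{"dp":[0,0,0],"rot":[0,0,0]},{"dp":[0,0,0],"rot":[0,0,0]}]' -1 20
python3 -m crank '[{"dp":[0,0,-1],"rot":[0,0,0]},{"dp":[0,0,-2],"rot":[0,0,0]},{"dp":[0,0,-3],"rot":[0,0,0]},{"dp":[0,0,-3],"rot":[0,0,0]},{"dp":[0,0,-3],"rot":[0,0,0]},{"dp":[0,-0.8,-2],"rot":[0,0,0]},{"dp":[0,-2,0],"rot":[0,0,0]},{"dp":[0,-3,0],"rot":[0,0,0]},{"dp":[0,-3,0],"rot":[0,0,0]},{"dp":[0,-3,0],"rot":[0,0,0]},{"dp":[0,-3,0],"rot":[0,0,0]},{"dp":[0,-3,0],"rot":[0,0,0]},{"dp":[0,-3,0],"rot":[0,0,0]},{"dp":[0,-3,0],"rot":[0,0,0]},{"dp":[0,-3,0],"rot":[0,0,0]},{"dp":[0,-2,0],"rot":[0,0,0]},{"dp":[0,-1,0],"rot":[0,0,0]},{"dp":[0,0,0],"rot":[0,0,0]},{"dp":[0,0,0],"rot":[0,0,0]}]'
python3 - <<'E'
from h import *
look(['yellow_jar','yellow_stand'])
E
```

```text
time_s: 20.05
tcp_pos: [0.4877, 0.2725, 0.0594]
tcp_rot: [3.141, 0.001, -3.141]
force: [0.5, -0.1, -0.1]
gripper_width: 0.093
finger_force: 0.0
time_s: 20.85
tcp_pos: [0.4872, 0.2724, 0.0586]
tcp_rot: [3.142, -0.0, -3.141]
force: [-0.7, 1.2, 0.2]
gripper_width: 0.0433
finger_force: 20.0
time_s: 22.75
tcp_pos: [0.4871, -0.0251, 0.1988]
tcp_rot: [3.141, -0.0, -3.141]
force: [0.7, -0.3, -1.3]
gripper_width: 0.0435
finger_force: 20.0
yellow_jar look_for [([0.472, -0.023, 0.227], 0.82), ([0.642, 0.236, 0.06], 0.59)]
yellow_jar tip_of [([0.489, -0.026, 0.15], 0.65), ([0.659, 0.26, -0.003], 0.6)]
yellow_stand look_for [([0.485, -0.025, 0.013], 0.66)]
yellow_stand tip_of [([0.489, -0.025, -0.0], 0.65)]
t 23.0 tcp [ 0.4871 -0.0251  0.1988] rpy [ 3.142 -0.    -3.14 ] q [-0.15  0.28  1.85 -0.    1.01 -1.72]
```

```bash
python3 -m crank '[{"dp":[0,0,1.5],"rot":[0,0,0]},{"dp":[0,0,2.5],"rot":[0,0,0]},{"dp":[0,0,2.5],"rot":[0,0,0]},{"dp":[0,0,2.5],"rot":[0,0,0]},{"dp":[0,0,2],"rot":[0,0,0]},{"dp":[0,0,1],"rot":[0,0,0]},{"dp":[0,0,0.7],"rot":[0,0,0]},{"dp":[0,0,0.6],"rot":[0,0,0]},{"dp":[0,0,0.4],"rot":[0,0,0]},{"dp":[0,0,0.2],"rot":[0,0,0]},{"dp":[0,0,0],"rot":[0,0,0]},{"dp":[0,0,0],"rot":[0,0,0]}]'
python3 -m crank '[{"dp":[0,0,0.1],"rot":[0,0,0]},{"dp":[0,0,0],"rot":[0,0,0]},{"dp":[0,0,0],"rot":[0,0,0]},{"dp":[0,0,0],"rot":[0,0,0]},{"dp":[0,0,0],"rot":[0,0,0]},{"dp":[0,0,0],"rot":[0,0,0]},{"dp":[0,0,-2],"rot":[0,0,0]},{"dp":[0,0,-3],"rot":[0,0,0]},{"dp":[0,0,-3],"rot":[0,0,0]},{"dp":[0,0,-3],"rot":[0,0,0]},{"dp":[0,0,-3],"rot":[0,0,0]}]' 1
python3 -m crank '[{"dp":[-2.4,-1.5,0],"rot":[0,0,0]},{"dp":[-3,-2.5,0],"rot":[0,0,0]},{"dp":[-3,-2.5,0],"rot":[0,0,0]},{"dp":[-3,-2.5,0],"rot":[0,0,0]},{"dp":[-3,-2,0],"rot":[0,0,0]},{"dp":[-1,-0.5,0],"rot":[0,0,0]},{"dp":[0,0,0],"rot":[0,0,0]},{"dp":[0,0,0],"rot":[0,0,0]}]'
python3 - <<'E'
from h import *
look(['green_jar'],pic='w5')
look(['yellow_jar','blue_jar'],cam='top')
E
```

```text
time_s: 24.2
tcp_pos: [0.4874, -0.0257, 0.0599]
tcp_rot: [-3.142, 0.001, -3.141]
force: [0.3, 0.3, -1.8]
gripper_width: 0.043
finger_force: 20.0
time_s: 25.3
tcp_pos: [0.487, -0.0256, 0.1999]
tcp_rot: [3.142, 0.0, -3.141]
force: [-0.4, 0.5, -0.4]
gripper_width: 0.093
finger_force: 0.0
time_s: 26.1
tcp_pos: [0.6406, -0.1403, 0.1982]
tcp_rot: [3.141, -0.001, -3.141]
force: [-0.0, 0.0, 0.7]
gripper_width: 0.0927
finger_force: 0.0
green_jar look_for [([0.636, -0.14, 0.094], 0.69), ([0.548, -0.138, 0.064], 0.6)]
green_jar tip_of [([0.645, -0.141, 0.01], 0.85), ([0.548, -0.14, 0.002], 0.75)]
t 26.25 tcp [ 0.6406 -0.1403  0.1982] rpy [ 3.142 -0.    -3.141] q [-0.29  0.58  1.39  0.    1.17 -1.86]
yellow_jar look_for [([0.645, 0.252, 0.099], 0.94), ([0.485, -0.015, 0.092], 0.6)]
yellow_jar tip_of [([0.488, -0.026, 0.01], 0.75), ([0.655, 0.262, 0.001], 0.71)]
blue_jar look_for [([0.647, 0.122, 0.092], 0.62)]
blue_jar tip_of [([0.657, 0.124, 0.009], 0.72), ([0.49, -0.026, 0.012], 0.26)]
t 26.5 tcp [ 0.6407 -0.1401  0.1989] rpy [-3.142  0.    -3.141] q [-0.29  0.58  1.39 -0.    1.17 -1.86]
```

View pics/w5.png

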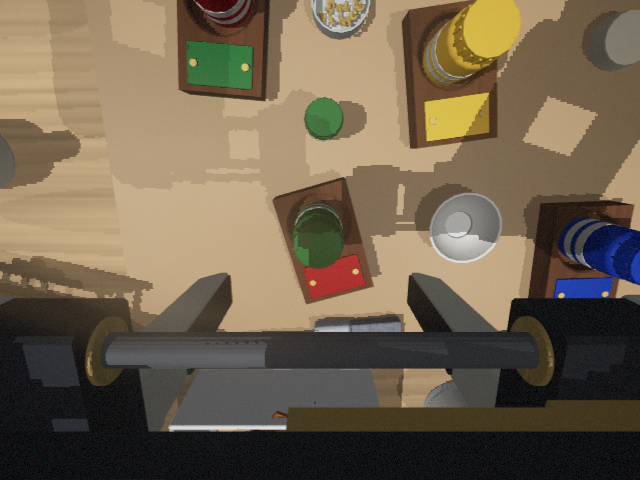

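The yellow jar is in the yellow well and the blue jar in the blue well. The larger green jar (318,235) sits in the red stand directly ahead, with the small one at (323,118) clear of the fingers. I'll grasp the larger one and carry it to the bare stand.

```bash
python3 - <<'E'
from h import *
s=ctrl.observe();im=cv2.imread('pics/w5.png')[:,:,::-1].copy()
for c in('red','green'):swatch(im,c,'wrist',s['tcp_pos'],s['tcp_rot'])
E
python3 -m crank '[{"dp":[-0.1,-0.1,2],"rot":[0,0,0]},{"dp":[0,0,3],"rot":[0,0,0]},{"dp":[0,0,3],"rot":[0,0,0]},{"dp":[0,0,3],"rot":[0,0,0]},{"dp":[0,0,2],"rot":[0,0,0]},{"dp":[0,0,1],"rot":[0,0,0]},{"dp":[0,0,0],"rot":[0,0,0]},{"dp":[0,0,0],"rot":[0,0,0]}]' 1 20
python3 -m crank '[{"dp":[0,0,0],"rot":[0,0,0]},{"dp":[0,0,0],"rot":[0,0,0]},{"dp":[0,0,0],"rot":[0,0,0]},{"dp":[0,0,0],"rot":[0,0,0]},{"dp":[0,0,0],"rot":[0,0,0]},{"dp":[0,0,0],"rot":[0,0,0]},{"dp":[0,0,0],"rot":[0,0,0]},{"dp":[0,0,0],"rot":[0,0,0]}]' -1 20
python3 -m crank '[{"dp":[0,0,-1],"rot":[0,0,0]},{"dp":[0,0,-2],"rot":[0,0,0]},{"dp":[0,0,-3],"rot":[0,0,0]},{"dp":[0,0,-3],"rot":[0,0,0]},{"dp":[0,0,-3],"rot":[0,0,0]},{"dp":[0,0,-2],"rot":[0,0,0]},{"dp":[0,0,0],"rot":[0,0,0]}]'
```

```text
wrist red size [34.9 57. ] sw [ 0.693 -0.126] yaw 0.28 well [ 0.6413 -0.1415]
time_s: 27.3
tcp_pos: [0.6428, -0.1418, 0.0596]
tcp_rot: [-3.141, 0.001, -3.141]
force: [-0.9, -0.3, -0.0]
gripper_width: 0.093
finger_force: 0.0
time_s: 28.1
tcp_pos: [0.6422, -0.1416, 0.0586]
tcp_rot: [3.142, -0.0, -3.141]
force: [0.5, -0.1, -0.0]
gripper_width: 0.0435
finger_force: 20.0
time_s: 28.8
tcp_pos: [0.6434, -0.1419, 0.2022]
tcp_rot: [-3.14, 0.005, -3.141]
force: [0.2, -0.6, -1.2]
gripper_width: 0.0436
finger_force: 20.0
```

```bash
python3 -m crank '[{"dp":[1,1.4,0],"rot":[0,0,0]},{"dp":[0.9,2.5,0],"rot":[0,0,0]},{"dp":[0.9,2.5,0],"rot":[0,0,0]},{"dp":[0.9,2.5,0],"rot":[0,0,0]},{"dp":[0.9,2.5,0],"rot":[0,0,0]},{"dp":[0.9,2.5,0],"rot":[0,0,0]},{"dp":[0.9,2.5,0],"rot":[0,0,0]},{"dp":[0.9,2.5,0],"rot":[0,0,0]},{"dp":[0.9,2.5,0],"rot":[0,0,0]},{"dp":[0.9,2.5,0],"rot":[0,0,0]},{"dp":[0.9,2.5,0],"rot":[0,0,0]},{"dp":[0.9,2.5,0],"rot":[0,0,0]},{"dp":[0.9,2.5,0],"rot":[0,0,0]},{"dp":[0.9,2.5,0],"rot":[0,0,0]},{"dp":[0.9,2.5,0],"rot":[0,0,0]},{"dp":[0.9,2.5,0],"rot":[0,0,0]},{"dp":[0.6,1.5,0],"rot":[0,0,0]},{"dp":[0.4,1,0],"rot":[0,0,0]},{"dp":[0,0,0],"rot":[0,0,0]},{"dp":[0,0,0],"rot":[0,0,0]}]'
python3 - <<'E'
from h import *
look(['green_jar','bare_stand'])
E
```

```text
time_s: 30.8
tcp_pos: [0.4873, 0.2718, 0.1984]
tcp_rot: [-3.141, -0.0, -3.142]
force: [0.3, 0.3, -1.2]
gripper_width: 0.0435
finger_force: 20.0
green_jar look_for [([0.475, 0.272, 0.23], 0.55)]
green_jar tip_of [([0.489, 0.276, 0.151], 0.96)]
bare_stand look_for [([0.484, 0.277, 0.021], 0.63)]
bare_stand tip_of [([0.487, 0.272, -0.003], 0.58)]
t 31.05 tcp [0.4873 0.2718 0.1984] rpy [-3.142  0.     3.141] q [ 0.43  0.41  1.67 -0.    1.07 -1.14]
```

```bash
python3 -m crank '[{"dp":[0,0,1.5],"rot":[0,0,0]},{"dp":[0,0,2.5],"rot":[0,0,0]},{"dp":[0,0,2.5],"rot":[0,0,0]},{"dp":[0,0,2.5],"rot":[0,0,0]},{"dp":[0,0,2],"rot":[0,0,0]},{"dp":[0,0,1],"rot":[0,0,0]},{"dp":[0,0,0.7],"rot":[0,0,0]},{"dp":[0,0,0.6],"rot":[0,0,0]},{"dp":[0,0,0.4],"rot":[0,0,0]},{"dp":[0,0,0.2],"rot":[0,0,0]},{"dp":[0,0,0],"rot":[0,0,0]},{"dp":[0,0,0],"rot":[0,0,0]}]'
python3 -m crank '[{"dp":[0,0,0.1],"rot":[0,0,0]},{"dp":[0,0,0],"rot":[0,0,0]},{"dp":[0,0,0],"rot":[0,0,0]},{"dp":[0,0,0],"rot":[0,0,0]},{"dp":[0,0,0],"rot":[0,0,0]},{"dp":[0,0,0],"rot":[0,0,0]},{"dp":[0,0,-2],"rot":[0,0,0]},{"dp":[0,0,-3],"rot":[0,0,0]},{"dp":[0,0,-3],"rot":[0,0,0]},{"dp":[0,0,-3],"rot":[0,0,0]},{"dp":[0,0,-3],"rot":[0,0,0]}]' 1
python3 -m crank '[{"dp":[0,-3,0],"rot":[0,0,0]},{"dp":[0,-3,0],"rot":[0,0,0]},{"dp":[0,-3,0],"rot":[0,0,0]},{"dp":[0.3,-3,0],"rot":[0,0,0]},{"dp":[0.3,-3,0],"rot":[0,0,0]},{"dp":[0.3,-3,0],"rot":[0,0,0]},{"dp":[0.3,-3,0],"rot":[0,0,0]},{"dp":[0.3,-3,0],"rot":[0,0,0]},{"dp":[0.3,-3,0],"rot":[0,0,0]},{"dp":[0.3,-3,0],"rot":[0,0,0]},{"dp":[0.3,-3,0],"rot":[0,0,0]},{"dp":[0.3,-3,0],"rot":[0,0,0]},{"dp":[0.3,-3,0],"rot":[0,0,0]},{"dp":[0.3,-3,0],"rot":[0,0,0]},{"dp":[0.3,-3,0],"rot":[0,0,0]},{"dp":[0.3,-3,0],"rot":[0,0,0]},{"dp":[0.3,-1.3,0],"rot":[0,0,0]},{"dp":[0,0,0],"rot":[0,0,0]},{"dp":[0,0,0],"rot":[0,0,0]}]'
python3 - <<'E'
from h import *
im,p=look(['red_jar','green_stand'],pic='w6');s=ctrl.observe()
swatch(im,'green','wrist',s['tcp_pos'],s['tcp_rot'])
look(['green_jar'],cam='top')
E
```

```text
time_s: 32.25
tcp_pos: [0.4873, 0.2724, 0.06]
tcp_rot: [3.141, 0.001, -3.141]
force: [0.8, -0.7, -1.9]
gripper_width: 0.0434
finger_force: 20.0
time_s: 33.35
tcp_pos: [0.487, 0.2723, 0.1999]
tcp_rot: [3.142, 0.0, -3.141]
force: [0.5, 0.3, 0.5]
gripper_width: 0.0925
finger_force: 0.0
time_s: 35.25
tcp_pos: [0.4452, -0.2199, 0.1985]
tcp_rot: [3.141, -0.0, 3.142]
force: [0.2, 0.1, -0.9]
gripper_width: 0.0929
finger_force: 0.0
red_jar look_for [([0.436, -0.218, 0.095], 0.8)]
red_jar tip_of [([0.443, -0.222, 0.013], 0.9)]
green_stand look_for [([0.481, -0.043, 0.029], 0.18)]
green_stand tip_of []
t 35.5 tcp [ 0.4452 -0.2199  0.1985] rpy [ 3.142  0.    -3.14 ] q [-0.55  0.3   1.83  0.    1.02 -2.12]
green_jar look_for [([0.483, 0.263, 0.095], 0.96), ([0.538, -0.132, 0.067], 0.58)]
green_jar tip_of [([0.486, 0.273, 0.011], 0.65), ([0.546, -0.135, 0.0], 0.6)]
t 35.65 tcp [ 0.4454 -0.2199  0.1987] rpy [ 3.142  0.    -3.141] q [-0.55  0.3   1.83  0.    1.02 -2.12]
```

View pics/w6.png

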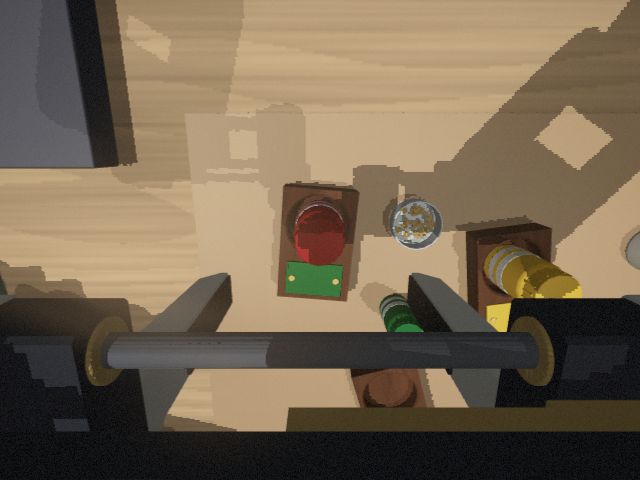

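The red jar is at (320,235) in the green stand, and the small green jar at (400,310) is clear of the jaw path. The green jar is parked in the bare well. I'll remeasure the green swatch with a wider hue range and grasp the red jar.

```bash
python3 - <<'E'
from h import *
import h
s=ctrl.observe();im=cv2.imread('pics/w6.png')[:,:,::-1].copy()
print(cv2.cvtColor(im,cv2.COLOR_RGB2HSV)[288,312])
h.hue['green']=(45,95);swatch(im,'green','wrist',s['tcp_pos'],s['tcp_rot'])
E
python3 -m crank '[{"dp":[0.1,-0.1,2],"rot":[0,0,0]},{"dp":[0,0,3],"rot":[0,0,0]},{"dp":[0,0,3],"rot":[0,0,0]},{"dp":[0,0,3],"rot":[0,0,0]},{"dp":[0,0,2],"rot":[0,0,0]},{"dp":[0,0,1],"rot":[0,0,0]},{"dp":[0,0,0],"rot":[0,0,0]},{"dp":[0,0,0],"rot":[0,0,0]}]' 1 20
python3 -m crank '[{"dp":[0,0,0],"rot":[0,0,0]},{"dp":[0,0,0],"rot":[0,0,0]},{"dp":[0,0,0],"rot":[0,0,0]},{"dp":[0,0,0],"rot":[0,0,0]},{"dp":[0,0,0],"rot":[0,0,0]},{"dp":[0,0,0],"rot":[0,0,0]},{"dp":[0,0,0],"rot":[0,0,0]},{"dp":[0,0,0],"rot":[0,0,0]}]' -1 20
python3 -m crank '[{"dp":[0,0,-1],"rot":[0,0,0]},{"dp":[0,0,-2],"rot":[0,0,0]},{"dp":[0,0,-3],"rot":[0,0,0]},{"dp":[0,0,-3],"rot":[0,0,0]},{"dp":[0,0,-3],"rot":[0,0,0]},{"dp":[0,0,-2],"rot":[0,0,0]},{"dp":[0,0,0],"rot":[0,0,0]},{"dp":[0,0,0],"rot":[0,0,0]}]'
```

```text
[ 60 130 118]
time_s: 36.45
tcp_pos: [0.4447, -0.2219, 0.0594]
tcp_rot: [-3.141, 0.001, -3.141]
force: [-0.3, -1.3, 0.4]
gripper_width: 0.0928
finger_force: 0.0
time_s: 37.25
tcp_pos: [0.4442, -0.2216, 0.0586]
tcp_rot: [3.141, -0.0, -3.141]
force: [0.1, 0.9, 1.5]
gripper_width: 0.0435
finger_force: 20.0
time_s: 38.05
tcp_pos: [0.4441, -0.2215, 0.1985]
tcp_rot: [-3.141, 0.0, -3.141]
force: [-0.7, 0.0, -2.1]
gripper_width: 0.0432
finger_force: 20.0
```

```bash
sed -i 's/>150)/>100)/' h.py; python3 - <<'E'
from h import *
im=cv2.imread('pics/w6.png')[:,:,::-1].copy()
swatch(im,'green','wrist',[.4453,-.2199,.1986],[np.pi,0,np.pi])
E
python3 -m crank '[{"dp":[-0.6,0.5,0],"rot":[0,0,0]},{"dp":[-1.5,0.5,0],"rot":[0,0,0]},{"dp":[-2.5,1,0],"rot":[0,0,0]},{"dp":[-2.5,1,0],"rot":[0,0,0]},{"dp":[-2.5,1,0],"rot":[0,0,0]},{"dp":[-2.5,1,0],"rot":[0,0,0]},{"dp":[-2.5,1,0],"rot":[0,0,0]},{"dp":[-2.5,1,0],"rot":[0,0,0]},{"dp":[-1.5,0.5,0],"rot":[0,0,0]},{"dp":[-1,0.5,0],"rot":[0,0,0]},{"dp":[0,0,0],"rot":[0,0,0]},{"dp":[0,0,0],"rot":[0,0,0]},{"dp":[0,0,0],"rot":[0,0,0]}]'
python3 - <<'E'
from h import *
look(['red_jar','red_stand'],pic='w7')
E
```

```text
wrist green size [55.6 33.6] sw [ 0.5   -0.226] yaw -0.08 well [ 0.4464 -0.2219]
time_s: 39.35
tcp_pos: [0.6397, -0.1419, 0.1985]
tcp_rot: [3.142, -0.001, 3.141]
force: [0.0, 0.3, -1.3]
gripper_width: 0.0434
finger_force: 20.0
red_jar look_for [([0.625, -0.144, 0.23], 0.6)]
red_jar tip_of [([0.639, -0.147, 0.153], 0.61)]
red_stand look_for [([0.633, -0.141, 0.015], 0.7)]
red_stand tip_of [([0.641, -0.148, -0.003], 0.61)]
t 39.6 tcp [ 0.6397 -0.1419  0.1985] rpy [-3.142  0.     3.141] q [-0.29  0.58  1.39  0.    1.17 -1.86]
```

View pics/w7.png

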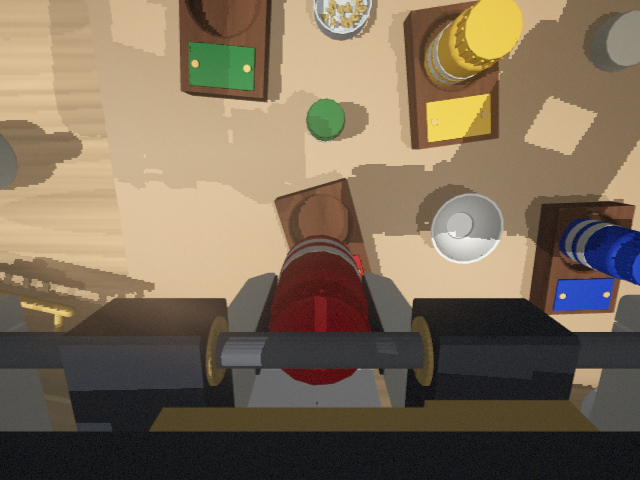

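The red jar is upright over the red well, rim at (322,213). I'll lower it, release, and return to the bare stand.

```bash
python3 -m crank '[{"dp":[-0.1,0,1.5],"rot":[0,0,0]},{"dp":[0,0,2.5],"rot":[0,0,0]},{"dp":[0,0,2.5],"rot":[0,0,0]},{"dp":[0,0,2.5],"rot":[0,0,0]},{"dp":[0,0,2],"rot":[0,0,0]},{"dp":[0,0,1],"rot":[0,0,0]},{"dp":[0,0,0.7],"rot":[0,0,0]},{"dp":[0,0,0.6],"rot":[0,0,0]},{"dp":[0,0,0.4],"rot":[0,0,0]},{"dp":[0,0,0.2],"rot":[0,0,0]},{"dp":[0,0,0],"rot":[0,0,0]},{"dp":[0,0,0],"rot":[0,0,0]}]'
python3 -m crank '[{"dp":[0,0,0.1],"rot":[0,0,0]},{"dp":[0,0,0],"rot":[0,0,0]},{"dp":[0,0,0],"rot":[0,0,0]},{"dp":[0,0,0],"rot":[0,0,0]},{"dp":[0,0,0],"rot":[0,0,0]},{"dp":[0,0,0],"rot":[0,0,0]},{"dp":[0,0,-2],"rot":[0,0,0]},{"dp":[0,0,-3],"rot":[0,0,0]},{"dp":[0,0,-3],"rot":[0,0,0]},{"dp":[0,0,-3],"rot":[0,0,0]},{"dp":[0,0,-3],"rot":[0,0,0]}]' 1
python3 -m crank '[{"dp":[1,1.4,0],"rot":[0,0,0]},{"dp":[0.9,2.5,0],"rot":[0,0,0]},{"dp":[0.9,2.5,0],"rot":[0,0,0]},{"dp":[0.9,2.5,0],"rot":[0,0,0]},{"dp":[0.9,2.5,0],"rot":[0,0,0]},{"dp":[0.9,2.5,0],"rot":[0,0,0]},{"dp":[0.9,2.5,0],"rot":[0,0,0]},{"dp":[0.9,2.5,0],"rot":[0,0,0]},{"dp":[0.9,2.5,0],"rot":[0,0,0]},{"dp":[0.9,2.5,0],"rot":[0,0,0]},{"dp":[0.9,2.5,0],"rot":[0,0,0]},{"dp":[0.9,2.5,0],"rot":[0,0,0]},{"dp":[0.9,2.5,0],"rot":[0,0,0]},{"dp":[0.9,2.5,0],"rot":[0,0,0]},{"dp":[0.9,2.5,0],"rot":[0,0,0]},{"dp":[0.9,2.5,0],"rot":[0,0,0]},{"dp":[0.5,1.5,0],"rot":[0,0,0]},{"dp":[0.4,1,0],"rot":[0,0,0]},{"dp":[0,0,0],"rot":[0,0,0]},{"dp":[0,0,0],"rot":[0,0,0]}]'
python3 - <<'E'
from h import *
look(['green_jar'])
look(['red_jar','red_stand'],cam='top')
E
```

```text
time_s: 40.8
tcp_pos: [0.6415, -0.1417, 0.0601]
tcp_rot: [-3.141, 0.001, -3.141]
force: [-0.1, -0.8, -1.3]
gripper_width: 0.0439
finger_force: 20.0
time_s: 41.9
tcp_pos: [0.6411, -0.1416, 0.1999]
tcp_rot: [3.142, -0.0, -3.141]
force: [-0.2, -0.4, -0.9]
gripper_width: 0.0929
finger_force: 0.0
time_s: 43.9
tcp_pos: [0.4874, 0.2718, 0.1986]
tcp_rot: [-3.141, -0.0, -3.141]
force: [0.3, -0.5, -0.5]
gripper_width: 0.0932
finger_force: 0.0
green_jar look_for [([0.481, 0.275, 0.096], 0.97)]
green_jar tip_of [([0.488, 0.274, 0.008], 0.86)]
t 44.05 tcp [0.4874 0.2718 0.1986] rpy [-3.142  0.     3.141] q [ 0.42  0.41  1.67 -0.    1.07 -1.15]
red_jar look_for [([0.633, -0.138, 0.091], 0.73)]
red_jar tip_of [([0.641, -0.141, 0.008], 0.88)]
red_stand look_for [([0.665, -0.123, 0.028], 0.69), ([0.482, -0.027, 0.095], 0.56)]
red_stand tip_of [([0.642, -0.142, 0.001], 0.59)]
t 44.3 tcp [0.4875 0.2716 0.1987] rpy [-3.142 -0.     3.141] q [ 0.43  0.41  1.67 -0.    1.07 -1.14]
```

```bash
python3 -m crank '[{"dp":[0,0,2],"rot":[0,0,0]},{"dp":[0,0,3],"rot":[0,0,0]},{"dp":[0,0,3],"rot":[0,0,0]},{"dp":[0,0,3],"rot":[0,0,0]},{"dp":[0,0,2],"rot":[0,0,0]},{"dp":[0,0,1],"rot":[0,0,0]},{"dp":[0,0,0],"rot":[0,0,0]},{"dp":[0,0,0],"rot":[0,0,0]}]' 1 20
python3 -m crank '[{"dp":[0,0,0],"rot":[0,0,0]},{"dp":[0,0,0],"rot":[0,0,0]},{"dp":[0,0,0],"rot":[0,0,0]},{"dp":[0,0,0],"rot":[0,0,0]},{"dp":[0,0,0],"rot":[0,0,0]},{"dp":[0,0,0],"rot":[0,0,0]},{"dp":[0,0,0],"rot":[0,0,0]},{"dp":[0,0,0],"rot":[0,0,0]}]' -1 20
python3 -m crank '[{"dp":[0,0,-1],"rot":[0,0,0]},{"dp":[0,0,-2],"rot":[0,0,0]},{"dp":[0,0,-3],"rot":[0,0,0]},{"dp":[0,0,-3],"rot":[0,0,0]},{"dp":[0,0,-3],"rot":[0,0,0]},{"dp":[0,0,-2],"rot":[0,0,0]},{"dp":[0,-1,0],"rot":[0,0,0]},{"dp":[0,-2,0],"rot":[0,0,0]}]'
python3 -m crank '[{"dp":[0.3,-2.9,0],"rot":[0,0,0]},{"dp":[0.3,-3,0],"rot":[0,0,0]},{"dp":[0.3,-3,0],"rot":[0,0,0]},{"dp":[0.3,-3,0],"rot":[0,0,0]},{"dp":[0.3,-3,0],"rot":[0,0,0]},{"dp":[0.3,-3,0],"rot":[0,0,0]},{"dp":[0.3,-3,0],"rot":[0,0,0]},{"dp":[0.3,-3,0],"rot":[0,0,0]},{"dp":[0.3,-3,0],"rot":[0,0,0]},{"dp":[0.3,-3,0],"rot":[0,0,0]},{"dp":[0.3,-3,0],"rot":[0,0,0]},{"dp":[0.3,-3,0],"rot":[0,0,0]},{"dp":[0.3,-3,0],"rot":[0,0,0]},{"dp":[0.3,-3,0],"rot":[0,0,0]},{"dp":[0,-2.5,0],"rot":[0,0,0]},{"dp":[0,-1.5,0],"rot":[0,0,0]},{"dp":[0,-0.5,0],"rot":[0,0,0]},{"dp":[0,0,0],"rot":[0,0,0]},{"dp":[0,0,0],"rot":[0,0,0]}]'
python3 - <<'E'
from h import *
look(['green_jar','green_stand'],pic='w8')
E
```

```text
time_s: 45.1
tcp_pos: [0.4876, 0.2725, 0.0594]
tcp_rot: [3.141, 0.001, -3.141]
force: [-0.7, -0.3, -0.3]
gripper_width: 0.0931
finger_force: 0.0
time_s: 45.9
tcp_pos: [0.4871, 0.2724, 0.0587]
tcp_rot: [3.142, 0.0, -3.141]
force: [-0.1, 1.7, 1.1]
gripper_width: 0.0437
finger_force: 20.0
time_s: 46.7
tcp_pos: [0.4868, 0.2421, 0.1984]
tcp_rot: [3.141, 0.0, -3.14]
force: [0.4, 0.2, -2.0]
gripper_width: 0.0434
finger_force: 20.0
time_s: 48.6
tcp_pos: [0.4451, -0.2208, 0.1984]
tcp_rot: [3.141, -0.001, -3.141]
force: [-0.6, 0.5, -2.5]
gripper_width: 0.0433
finger_force: 20.0
green_jar look_for [([0.432, -0.221, 0.23], 0.64)]
green_jar tip_of [([0.45, -0.22, 0.151], 0.72)]
green_stand look_for [([0.437, -0.219, 0.013], 0.58)]
green_stand tip_of [([0.445, -0.22, -0.001], 0.77)]
t 48.85 tcp [ 0.4451 -0.2208  0.1984] rpy [-3.142  0.    -3.141] q [-0.55  0.3   1.82  0.    1.02 -2.13]
```

View pics/w8.png

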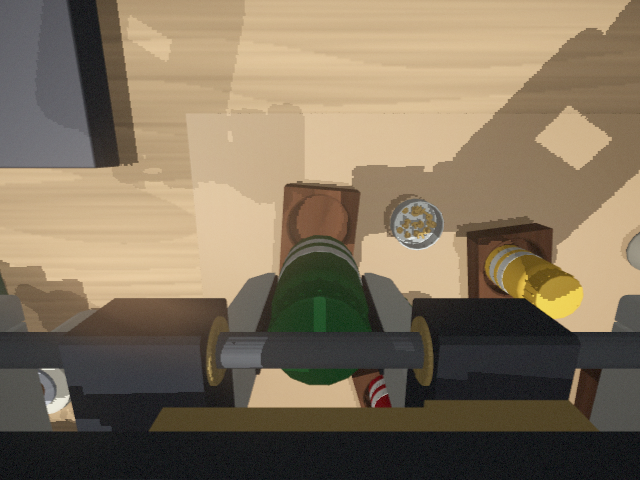

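The green jar is upright over the green well, rim at (319,213) and centred. I'll lower it, release and retract.

```bash
python3 -m crank '[{"dp":[0,0,1.5],"rot":[0,0,0]},{"dp":[0,0,2.5],"rot":[0,0,0]},{"dp":[0,0,2.5],"rot":[0,0,0]},{"dp":[0,0,2.5],"rot":[0,0,0]},{"dp":[0,0,2],"rot":[0,0,0]},{"dp":[0,0,1],"rot":[0,0,0]},{"dp":[0,0,0.7],"rot":[0,0,0]},{"dp":[0,0,0.6],"rot":[0,0,0]},{"dp":[0,0,0.4],"rot":[0,0,0]},{"dp":[0,0,0.2],"rot":[0,0,0]},{"dp":[0,0,0],"rot":[0,0,0]},{"dp":[0,0,0],"rot":[0,0,0]}]'
python3 -m crank '[{"dp":[0,0,0.1],"rot":[0,0,0]},{"dp":[0,0,0],"rot":[0,0,0]},{"dp":[0,0,0],"rot":[0,0,0]},{"dp":[0,0,0],"rot":[0,0,0]},{"dp":[0,0,0],"rot":[0,0,0]},{"dp":[0,0,0],"rot":[0,0,0]},{"dp":[0,0,-2],"rot":[0,0,0]},{"dp":[0,0,-3],"rot":[0,0,0]},{"dp":[0,0,-3],"rot":[0,0,0]},{"dp":[0,0,-3],"rot":[0,0,0]},{"dp":[0,0,-3],"rot":[0,0,0]},{"dp":[0,0,-3],"rot":[0,0,0]}]' 1
python3 -m crank '[{"dp":[1,3,-0.5],"rot":[0,0,0]},{"dp":[1,4,-0.5],"rot":[0,0,0]},{"dp":[1,4,-0.5],"rot":[0,0,0]},{"dp":[1,4,-0.5],"rot":[0,0,0]},{"dp":[1,4,-0.5],"rot":[0,0,0]},{"dp":[1,4,-0.5],"rot":[0,0,0]},{"dp":[1,4,-0.5],"rot":[0,0,0]},{"dp":[1,4,-0.5],"rot":[0,0,0]},{"dp":[1,4,-0.5],"rot":[0,0,0]},{"dp":[1,4,-0.5],"rot":[0,0,0]},{"dp":[0,4,0],"rot":[0,0,0]},{"dp":[0,4,0],"rot":[0,0,0]},{"dp":[0,3,0],"rot":[0,0,0]},{"dp":[0,0,0],"rot":[0,0,0]},{"dp":[0,0,0],"rot":[0,0,0]}]'
python3 - <<'E'
from h import *
look([c+k for c in('yellow','red','blue','green') for k in('_jar','_stand')],cam='top',pic='top9')
s=ctrl.grab_frame('scene');cv2.imwrite('pics/scene9.png',s[:,:,::-1])
E
```

```text
time_s: 50.05
tcp_pos: [0.4454, -0.2218, 0.06]
tcp_rot: [-3.141, 0.001, -3.141]
force: [0.3, 0.9, -1.3]
gripper_width: 0.0434
finger_force: 20.0
time_s: 51.25
tcp_pos: [0.4451, -0.2215, 0.2299]
tcp_rot: [-3.142, 0.0, -3.141]
force: [0.5, 0.2, -0.1]
gripper_width: 0.0933
finger_force: 0.0
time_s: 52.75
tcp_pos: [0.3448, 0.2783, 0.2784]
tcp_rot: [-3.141, -0.001, -3.14]
force: [-0.9, -0.6, 0.0]
gripper_width: 0.093
finger_force: 0.0
yellow_jar look_for [([0.485, -0.024, 0.096], 0.82), ([0.645, 0.251, 0.101], 0.66)]
yellow_jar tip_of [([0.489, -0.027, 0.009], 0.71), ([0.658, 0.263, -0.002], 0.59)]
yellow_stand look_for [([0.521, -0.016, 0.025], 0.8)]
yellow_stand tip_of [([0.492, -0.022, -0.001], 0.96), ([0.655, 0.13, 0.001], 0.35), ([0.488, 0.27, 0.004], 0.19)]
red_jar look_for [([0.633, -0.136, 0.092], 0.89)]
red_jar tip_of [([0.638, -0.14, 0.008], 0.55)]
red_stand look_for [([0.668, -0.125, 0.028], 0.66)]
red_stand tip_of [([0.64, -0.14, 0.002], 0.85)]
blue_jar look_for [([0.648, 0.122, 0.091], 0.85)]
blue_jar tip_of [([0.657, 0.122, 0.01], 0.89), ([0.49, -0.029, 0.008], 0.2)]
blue_stand look_for [([0.684, 0.118, 0.028], 0.77)]
blue_stand tip_of [([0.658, 0.127, 0.002], 0.75), ([0.492, -0.023, -0.002], 0.33)]
green_jar look_for [([0.44, -0.215, 0.098], 0.81), ([0.541, -0.129, 0.068], 0.72)]
green_jar tip_of [([0.445, -0.222, 0.012], 0.6), ([0.545, -0.136, 0.002], 0.54)]
green_stand look_for [([0.479, -0.215, 0.03], 0.81)]
green_stand tip_of [([0.445, -0.223, -0.003], 0.85)]
t 53.6 tcp [0.3448 0.2783 0.2784] rpy [ 3.142  0.    -3.141] q [ 0.57  0.11  1.85 -0.    1.18 -1.  ]
```

View pics/scene9.png

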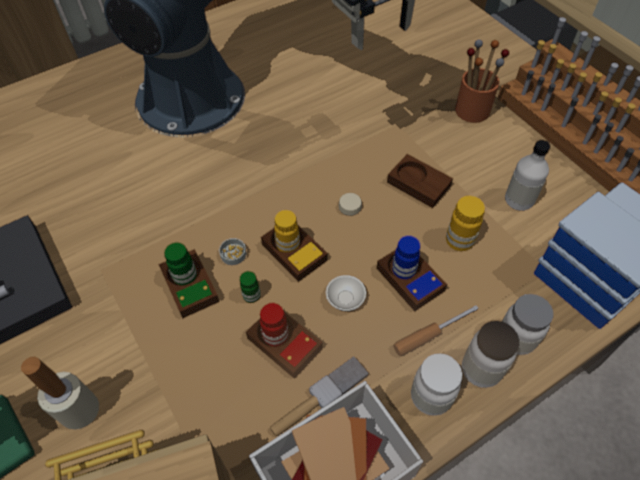

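View pics/top9.png

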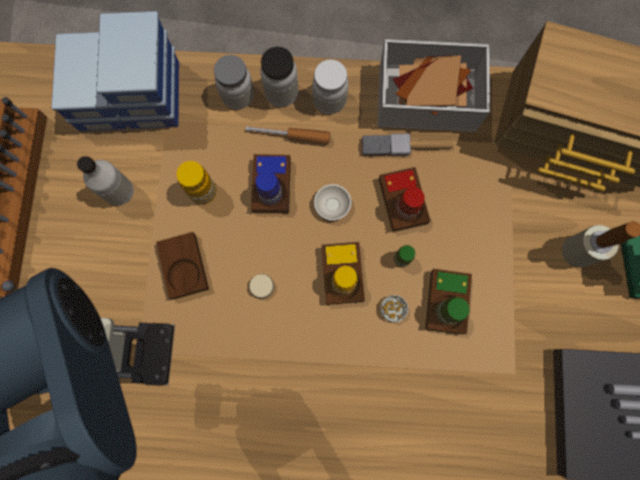

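Both views show each jar upright in its own stand: blue (268,187), red (411,202), yellow (344,280) and green (455,310) in the top view. The bare stand at (183,266) is empty and the robot is clear.

```bash
python3 -c "
from cell import ctrl
print(ctrl.finish_job())"
```

```text
the job is handed in; nothing more can be done
None
```

The job is handed in after about 54 s of robot time: the final camera check showed all four jars upright in the wells of their own-colour stands, the bare stand empty and the robot clear; the hand-in returned no verdict.

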